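# Uncover the grease port of the hand press

## Task

The hand press needs greasing: swing the brass cover aside about a quarter turn anticlockwise (seen from above) round its pivot screw, so that the grease port under it lies open. Leave the steel cover next to it shut.

Things in the scene. Friction and masses are not known exactly. Their poses are not given: they have to be found in the camera images.
- oil_cover (a joint): Angle of the flat brass cover, the one to open, on the iron bed plate of the hand press: 0 shut (start 0 to 0.12), growing anticlockwise from above to a stop at 1.75. Light friction (2 N at the knob); stays where left. 4 mm thick, top 50 mm above the table (bed plate 30 mm): a 14 mm wide arm with a 38 mm disc over a 26 mm port centred 50 mm from the pivot screw.
- oil_cover_knob (a point): Top centre of the round black upright knob on the brass cover's disc: 16 mm across, 30 mm tall (50 to 80 mm above the table), 50 mm from the screw's axis; moves with the cover. Nothing else within 80 mm of its path stands above 55 mm. The 0.5 m tall press column and head are at the bed plate's other end, to the robot's left.
- oil_cover_pivot (a point): Top of the 12 mm wide head of the brass cover's pivot screw, on the fixed vertical axis about which it turns, 54 mm above the table. When shut, the knob lies to the robot's right of it (-y, within 0.2 rad); opened a quarter turn, it lies beyond it (+x).
- gauge_cover (a joint): Angle of the steel-grey cover over the gauge window, to be left shut (start 0 to 0.05). Same shape, size, height, black knob and way of turning as the brass cover. Its screw is 120 mm from the brass cover's, nearer to or farther from the robot.

How it is judged:
At the end, for the whole second after the job is handed in: The brass cover stands at rest, turned more than 1.15 rad (66 degrees) from shut, so the grease port is fully open, and the steel cover is still shut (below 0.2 rad) (value of joint oil_cover above 1.15 rad and velocity of joint oil_cover between -0.1 and 0.1 rad/s and value of joint gauge_cover below 0.2 rad); the robot touches nothing.
It fails at once if the steel cover is swung open (0.2 rad or more) (value of joint gauge_cover above 0.2 rad).
It also fails if it takes over 32 s, if anything falls off the work surface, if the arm or the gripper's body presses on something with over 40 N, if the wrist force passes 120 N, or if a joint passes its speed limit or range.

## Robot

A 6-joint arm with a two-finger parallel gripper is mounted at the origin on the work surface. World frame = base frame: x ahead of the robot, y to its left, z up, the work surface at z = 0. Lengths are in m, angles in rad, forces in N, time in s.
With the tool pointing down it reaches from about 0.425 to 1.125 m from the base axis. Payload 14.9 kg.
Tool frame: the origin (TCP) lies at the centre of the arm's flange, where the gripper is bolted on; the fingertips stand 191 mm ahead of it and the grasp point (between the pads) lies 172 mm ahead of it (robot.tip_reach is the z of the fingertips in the tool frame, in m); z points along the fingers, y is the line along which they close (so a half turn about z gives the same grasp; the last joint's range is limited). The gripper opens to 91 mm and grips with 3 to 60 N. Pads are 32 mm wide; open, the fingers measure 118 mm over their backs; the gripper's body (76 mm by 178 mm) begins 60 mm behind the grasp point.
Start: joints at [1.231, 0.379, 1.734, -0, 1.028, -0.033], TCP at [0.211, 0.667, 0.405] pointing down, gripper open.
Joint ranges: [-2.77, 2.77], [-0.74, 2.19], [0, 2.66], [-1.06, 4.2], [0.31, 2.87], [-3.08, 3.08]. Speed limits (rad/s): [1.89, 1.89, 2.39, 3.14, 3.14, 3.14].

## Interface

Orientations are given as [roll, pitch, yaw] about the fixed x, y, z axes, in that order (R = Rz(yaw) Ry(pitch) Rx(roll)).
In Python, from cell import monitor, cams, ticket, robot gives the robot as it stands.
- The arm moves only by the tool servo_tool, never from a script. Its argument "increments" is a list of rows, each an object of numbers: "x", "y", "z": the shift along the tool's x, y, z normalised to -1 to 1, where 1 is 0.2 m; "wx", "wy", "wz": the turn, a rotation vector about the tool's x, y, z normalised to -1 to 1, where 1 is 2 pi rad. In form: [{"x": .., "y": .., "z": .., "wx": .., "wy": .., "wz": ..}, ...]. A call has 1 to 20 rows; each row is the pose to reach, as a shift and turn from the pose commanded when the call began, along the tool's axes at that moment, turning the shorter way round; what a row does not reach only later rows make up. A row lasts 1/12 s, in which the tool goes at most 41.7 mm and 7.16 degrees, less where a joint would pass 70% of its speed; a pose out of reach is approached as far as the arm can. A call with a number of a shift or a turn outside -1 to 1 is refused whole. A call with a gripper value outside its range is refused whole. "jaw" is the opening, from 0 (shut) to 1 (fully open), set as the call begins (left out, the last holds). The fingers move at their own pace and stop on an object; "newtons" is the grip in N (left out, the last holds). Time passes only in rows, so rows that repeat a pose let the fingers close. It gives the time, the measured TCP pose, the force, the opening and the grip force at its end, in the units of the state.
- monitor.get_state(): the state, without advancing time (a new reading comes with each control period).
- cams.grab_frame(name): name is "scene" or "top" or "wrist"; returns the picture (400x640x3 uint8, red, green, blue); there is no depth.
- cams.camera_params(name): a dict with "mtx" (3x3 intrinsics, pixels), "camera_from_world" (4x4, takes a point from world to camera coordinates). Camera axes: x right, y down, z forward; pixel columns grow to the right and rows downward; lengths in m; the calibration is good to about 2 mm. A picture is of the moment at which its call begins: read the wrist's pose just before it. camera_params takes no time and is no camera call; for the wrist camera it gives the pose at the moment of the call.
- ticket.job_done(): hands the job in; it is judged then, once.
The state is a dict: "t": time; "q": joint angles; "qd": joint speeds; "joint_torque": joint torques, N m; "position": TCP position; "tool_rot": TCP orientation; "contact_force": force on the tool from outside, world axes, zero at the start; "torque": the same for the moment, N m; "opening": finger opening in m; "gripper_force": force on a finger pad.
Only numpy, scipy, OpenCV 4.12 (cv2) and the standard library are available. Lean on these libraries where they do the work, as an engineer would, in place of code of your own. Each camera call takes 0.05 s, during which the arm holds its last target. There are 200 camera calls.

## Working session

There is one attempt and no reset: what is moved stays moved. The work goes in short steps, Python scripts to look and compute and a tool call to move; the robot and the scene stay as the last step left them, time stands still between calls to the robot, and variables do not carry over. Pictures are saved under pics/ and viewed, at most 10 in all, crops included, and the job is handed in when it is done.

Besides the shell and the picture viewer there is one more tool, called after "Call:" in YAML: its name, and indented under it one key for each argument. servo_tool: Moves the arm, as the interface text tells. Scaled input: -1 to 1 covers 0.2 m each way for a shift and 2 pi rad each way for a turn. Its arguments: {"type":"object","properties":{"increments":{"type":"array","items":{"type":"object","properties":{"x":{"type":"number"},"y":{"type":"number"},"z":{"type":"number"},"wx":{"type":"number"},"wy":{"type":"number"},"wz":{"type":"number"}}}},"jaw":{"type":"number"},"newtons":{"type":"number"}},"required":["increments"]}

```bash
mkdir -p pics; python3 - <<'E'
from cell import monitor,cams,robot
import cv2
for n in("top","scene"):
    cv2.imwrite(f"pics/{n}0.png",cams.grab_frame(n)[:,:,::-1]); p=cams.camera_params(n); print(n,p["mtx"].tolist(),p["camera_from_world"].round(3).tolist())
s=monitor.get_state();print(s["t"],s["position"],s["tool_rot"],s["opening"])
E
```

```text
top [[445.684621739127, 0.0, 319.434702100394], [0.0, 445.684621739127, 203.74241190858802], [0.0, 0.0, 1.0]] [[0.025, -1.0, -0.008, 0.03], [-0.998, -0.024, -0.059, 0.557], [0.058, 0.01, -0.998, 0.707], [0.0, 0.0, 0.0, 1.0]]
scene [[445.8669173469158, 0.0, 326.24834381872813], [0.0, 445.8669173469158, 203.31778709714735], [0.0, 0.0, 1.0]] [[0.491, 0.871, 0.002, -0.319], [0.742, -0.418, -0.524, -0.348], [-0.456, 0.259, -0.852, 0.985], [0.0, 0.0, 0.0, 1.0]]
0.1 [0.21136724 0.66714829 0.40415709] [-3.14059451e+00 -3.97129995e-05  2.83473850e+00] 0.09137865894873848
```

View pics/top0.png

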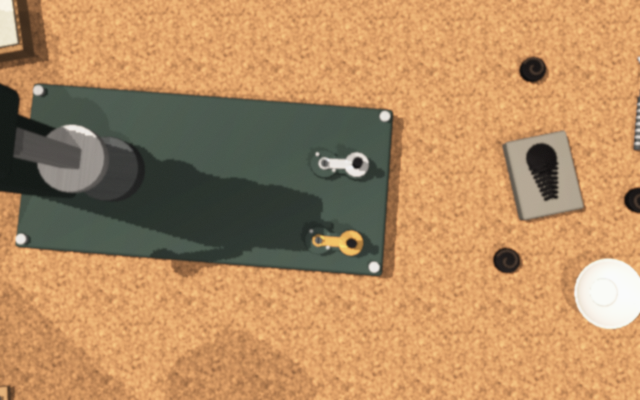

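View pics/scene0.png

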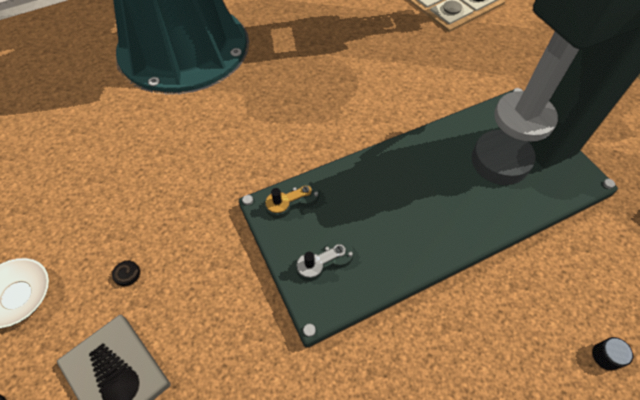

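The top view shows the brass cover with its pivot near (318,241) and its disc and knob near (351,242). The steel cover lies farther from the robot, around (322-357,163). In the scene view the brass knob top is near (276,191). I'll zoom in to get more exact pixels.

```bash
python3 - <<'E'
import cv2,numpy as np
a=cv2.imread("pics/top0.png")[220:265,290:380];b=cv2.imread("pics/scene0.png")[172:222,250:340]
f=lambda i:cv2.resize(i,None,fx=8,fy=8,interpolation=cv2.INTER_CUBIC)[:300 if 0 else None]
o=np.vstack([cv2.resize(a,(600,300),interpolation=cv2.INTER_CUBIC),cv2.resize(b[:45],(600,300),interpolation=cv2.INTER_CUBIC)])
cv2.imwrite("pics/zoom.png",o)
E
```

```text
(no output)
```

View pics/zoom.png

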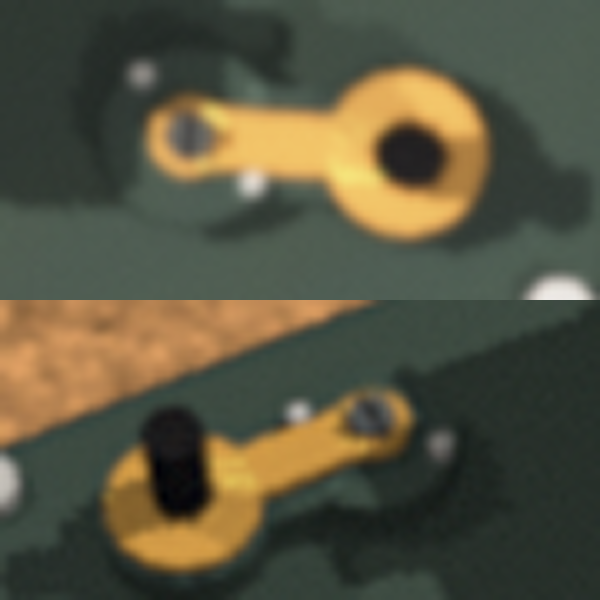

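The zoom puts the pivot head at about (318.0,240.0) in the top view and (305.2,189) in the scene view. The knob top is at about (351.2,242.4) in the top view and (275.6,190.4) in the scene view.

```bash
cat > h.py <<'E'
import numpy as np
from cell import cams
def ray(n,uv,z):
    p=cams.camera_params(n);T=np.linalg.inv(p["camera_from_world"])
    d=T[:3,:3]@np.linalg.solve(p["mtx"],[*uv,1]);c=T[:3,3];return c+d*(z-c[2])/d[2]
E
python3 - <<'E'
from h import *
from cell import monitor
from scipy.spatial.transform import Rotation as Rt
P=[ray("top",(317.8,239.8),.054),ray("scene",(305.2,189),.054)]
K=[ray("top",(351.2,242.4),.08),ray("scene",(275.6,190.4),.08)]
print(P,K); p=np.mean(P,0);k=np.mean(K,0);d=k-p;print(np.hypot(*d[:2]),np.arctan2(d[1],d[0]))
s=monitor.get_state();print(Rt.from_euler("xyz",s["tool_rot"]).as_matrix().round(4))
E
```

```text
[array([0.49858016, 0.04394209, 0.054     ]), array([0.50019293, 0.04452165, 0.054     ])] [array([ 0.49657244, -0.00556916,  0.08      ]), array([ 0.49568254, -0.00377694,  0.08      ])]
0.04901339119547996 -1.6373386487527049
[[-9.533e-01  3.021e-01 -3.000e-04]
 [ 3.021e-01  9.533e-01 -9.000e-04]
 [ 0.000e+00 -1.000e-03 -1.000e+00]]
```

```bash
python3 - <<'E'
from h import *
for z in(.03,.2,.3,.4,.5):
    print(z,[ray("top",u,z)[:2].round(3).tolist() for u in((17,95),(17,190),(75,160))],[ray("scene",u,z)[:2].round(3).tolist() for u in((535,10),(550,150),(525,115))])
print([np.linalg.inv(cams.camera_params(n)["camera_from_world"])[:3,3] for n in("top","scene")])
print([ray("top",u,.03)[:2] for u in((38,88),(20,240),(385,115))])
import cv2;cv2.imwrite("pics/w.png",cams.grab_frame("wrist")[:,:,::-1])
E
```

```text
0.03 [[0.72, 0.538], [0.566, 0.528], [0.616, 0.438]] [[0.313, 0.73], [0.626, 0.471], [0.541, 0.49]]
0.2 [[0.671, 0.418], [0.553, 0.41], [0.592, 0.341]] [[0.462, 0.499], [0.691, 0.31], [0.629, 0.324]]
0.3 [[0.642, 0.347], [0.546, 0.341], [0.577, 0.285]] [[0.55, 0.363], [0.728, 0.215], [0.68, 0.226]]
0.4 [[0.612, 0.276], [0.539, 0.271], [0.563, 0.228]] [[0.638, 0.227], [0.766, 0.121], [0.731, 0.129]]
0.5 [[0.583, 0.205], [0.531, 0.202], [0.548, 0.171]] [[0.725, 0.091], [0.804, 0.026], [0.783, 0.031]]
[array([0.51389272, 0.03610397, 0.73816173]), array([ 0.86319074, -0.12220426,  0.65703694])]
[array([0.7325993 , 0.50492868]), array([0.48592383, 0.51850773]), array([ 0.70081148, -0.05886632])]
```

View pics/w.png

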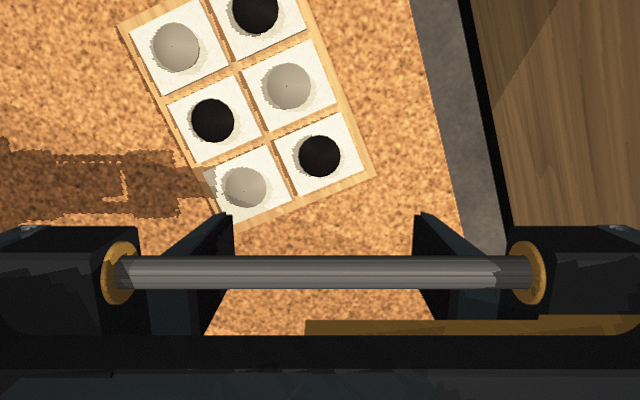

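The wrist view shows only the gripper and a tray, nothing in the way. The press head's near corner is about (0.55,0.34) at a height of about 0.3 m. I'll retract to a short radius before swinging past it.

Call:
servo_tool:
  increments:
    - {"y": -1}
    - {"y": -1}
    - {"y": -1}
    - {"y": -1}
    - {"y": -1}
    - {"x": -0.5,"y": -1}
    - {"x": -0.5,"y": -1}
    - {"x": -0.5,"y": -1}
    - {"x": -0.5,"y": -1}
    - {"x": -0.5,"y": -1}
  jaw: 0.5

```text
schema error: expected keys x, y, z, wx, wy, wz
```

Call:
servo_tool:
  increments:
    - {"x": -0.98,"y": -0.72}
    - {"x": -0.98,"y": -0.72}
    - {"x": -0.98,"y": -0.72}
    - {"x": -0.98,"y": -0.72}
    - {"x": -0.98,"y": -0.72}
    - {"x": -0.98,"y": -0.72}
    - {"x": -0.98,"y": -0.72}
    - {"x": -0.98,"y": -0.72}
    - {"x": -0.98,"y": -0.72}

```text
schema error: expected keys x, y, z, wx, wy, wz
```

Call:
servo_tool:
  increments:
    - {"x": -0.68,"y": -0.83,"wz": 0.1}
    - {"x": -0.68,"y": -0.83,"wz": 0.1}
    - {"x": -0.68,"y": -0.83,"wz": 0.1}
    - {"x": -0.68,"y": -0.83,"wz": 0.1}
    - {"x": -0.68,"y": -0.83,"wz": 0.1}
    - {"x": -0.68,"y": -0.83,"wz": 0.1}
    - {"x": -0.68,"y": -0.83,"wz": 0.1}
    - {"x": -0.68,"y": -0.83,"wz": 0.1}
    - {"x": -0.68,"y": -0.83,"wz": 0.1}
    - {"x": -0.68,"y": -0.83,"wz": 0.1}

```text
schema error: expected keys x, y, z, wx, wy, wz
```

All six keys are required in every row, so I'll resend them one at a time.

Call:
servo_tool:
  increments:
    - {"x": 0,"y": -1,"z": 0,"wx": 0,"wy": 0,"wz": 0}
    - {"x": 0,"y": -1,"z": 0,"wx": 0,"wy": 0,"wz": 0}
    - {"x": 0,"y": -1,"z": 0,"wx": 0,"wy": 0,"wz": 0}
    - {"x": 0,"y": -1,"z": 0,"wx": 0,"wy": 0,"wz": 0}
    - {"x": 0,"y": -1,"z": 0,"wx": 0,"wy": 0,"wz": 0}
    - {"x": -0.5,"y": -1,"z": 0,"wx": 0,"wy": 0,"wz": 0}
    - {"x": -0.5,"y": -1,"z": 0,"wx": 0,"wy": 0,"wz": 0}
    - {"x": -0.5,"y": -1,"z": 0,"wx": 0,"wy": 0,"wz": 0}
    - {"x": -0.5,"y": -1,"z": 0,"wx": 0,"wy": 0,"wz": 0}
    - {"x": -0.5,"y": -1,"z": 0,"wx": 0,"wy": 0,"wz": 0}
  jaw: 0.5

```text
t: 0.98
position: [0.2469, 0.4461, 0.4047]
tool_rot: [-3.141, -0.0, 2.833]
contact_force: [-0.9, 0.0, -0.3]
opening: 0.0454
gripper_force: 0.0
```

Call:
servo_tool:
  increments:
    - {"x": -0.98,"y": -0.72,"z": 0,"wx": 0,"wy": 0,"wz": 0}
    - {"x": -0.98,"y": -0.72,"z": 0,"wx": 0,"wy": 0,"wz": 0}
    - {"x": -0.98,"y": -0.72,"z": 0,"wx": 0,"wy": 0,"wz": 0}
    - {"x": -0.98,"y": -0.72,"z": 0,"wx": 0,"wy": 0,"wz": 0}
    - {"x": -0.98,"y": -0.72,"z": 0,"wx": 0,"wy": 0,"wz": 0}
    - {"x": -0.98,"y": -0.72,"z": 0,"wx": 0,"wy": 0,"wz": 0}
    - {"x": -0.98,"y": -0.72,"z": 0,"wx": 0,"wy": 0,"wz": 0}
    - {"x": -0.98,"y": -0.72,"z": 0,"wx": 0,"wy": 0,"wz": 0}
    - {"x": -0.98,"y": -0.72,"z": 0,"wx": 0,"wy": 0,"wz": 0}

```text
t: 1.73
position: [0.3891, 0.2506, 0.4046]
tool_rot: [-3.141, -0.0, 2.835]
contact_force: [-0.5, -0.7, 0.0]
opening: 0.0455
gripper_force: 0.0
```

Call:
servo_tool:
  increments:
    - {"x": -0.68,"y": -0.83,"z": 0,"wx": 0,"wy": 0,"wz": 0.1}
    - {"x": -0.68,"y": -0.83,"z": 0,"wx": 0,"wy": 0,"wz": 0.1}
    - {"x": -0.68,"y": -0.83,"z": 0,"wx": 0,"wy": 0,"wz": 0.1}
    - {"x": -0.68,"y": -0.83,"z": 0,"wx": 0,"wy": 0,"wz": 0.1}
    - {"x": -0.68,"y": -0.83,"z": 0,"wx": 0,"wy": 0,"wz": 0.1}
    - {"x": -0.68,"y": -0.83,"z": 0,"wx": 0,"wy": 0,"wz": 0.1}
    - {"x": -0.68,"y": -0.83,"z": 0,"wx": 0,"wy": 0,"wz": 0.1}
    - {"x": -0.68,"y": -0.83,"z": 0,"wx": 0,"wy": 0,"wz": 0.1}
    - {"x": -0.68,"y": -0.83,"z": 0,"wx": 0,"wy": 0,"wz": 0.1}
    - {"x": -0.68,"y": -0.83,"z": 0,"wx": 0,"wy": 0,"wz": 0.1}

```text
t: 2.57
position: [0.4687, 0.0523, 0.4046]
tool_rot: [-3.141, -0.0, 2.21]
contact_force: [-1.2, -0.2, -0.3]
opening: 0.0454
gripper_force: 0.0
```

Call:
servo_tool:
  increments:
    - {"x": -0.311,"y": -0.06,"z": 0,"wx": 0,"wy": 0,"wz": 0}
    - {"x": -0.311,"y": -0.06,"z": 0.5,"wx": 0,"wy": 0,"wz": 0}
    - {"x": -0.311,"y": -0.06,"z": 0.5,"wx": 0,"wy": 0,"wz": 0}
    - {"x": -0.311,"y": -0.06,"z": 0.5,"wx": 0,"wy": 0,"wz": 0}
    - {"x": -0.311,"y": -0.06,"z": 0.5,"wx": 0,"wy": 0,"wz": 0}
    - {"x": -0.311,"y": -0.06,"z": 0.5,"wx": 0,"wy": 0,"wz": 0}

```text
t: 3.07
position: [0.4963, -0.0056, 0.3045]
tool_rot: [-3.14, -0.001, 2.208]
contact_force: [-0.3, 0.9, 1.0]
opening: 0.0457
gripper_force: 0.0
```

```bash
python3 - <<'E'
from cell import cams,monitor
import cv2
cv2.imwrite("pics/w2.png",cams.grab_frame("wrist")[:,:,::-1]);print(monitor.get_state()["position"])
E
```

```text
[ 0.49674487 -0.00560608  0.30561266]
```

View pics/w2.png

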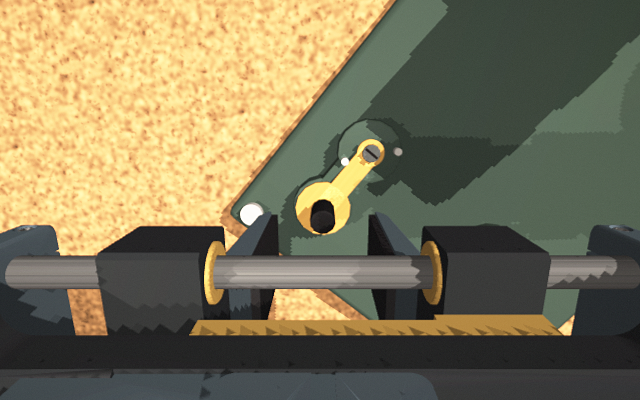

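The knob at (322,215) is centred between the fingers, whose inner faces are at columns 278 and 370. I'll descend around it.

Call:
servo_tool:
  increments:
    - {"x": 0,"y": 0,"z": 0.1,"wx": 0,"wy": 0,"wz": 0}
    - {"x": 0,"y": 0,"z": 0.18,"wx": 0,"wy": 0,"wz": 0}
    - {"x": 0,"y": 0,"z": 0.25,"wx": 0,"wy": 0,"wz": 0}
    - {"x": 0,"y": 0,"z": 0.25,"wx": 0,"wy": 0,"wz": 0}
    - {"x": 0,"y": 0,"z": 0.25,"wx": 0,"wy": 0,"wz": 0}

```text
t: 3.53
position: [0.4969, -0.006, 0.2561]
tool_rot: [3.141, 0.001, 2.207]
contact_force: [-0.8, 0.6, -0.5]
opening: 0.0456
gripper_force: 0.0
```

Call:
servo_tool:
  increments:
    - {"x": -0.01,"y": 0.04,"z": 0,"wx": 0,"wy": 0,"wz": 0}
    - {"x": -0.03,"y": 0.08,"z": 0,"wx": 0,"wy": 0,"wz": 0}
    - {"x": -0.04,"y": 0.12,"z": 0,"wx": 0,"wy": 0,"wz": 0}
    - {"x": -0.05,"y": 0.17,"z": 0,"wx": 0,"wy": 0,"wz": 0}
    - {"x": -0.055,"y": 0.2,"z": 0,"wx": 0,"wy": 0,"wz": 0}
    - {"x": -0.057,"y": 0.235,"z": 0,"wx": 0,"wy": 0,"wz": 0}
    - {"x": -0.057,"y": 0.267,"z": 0,"wx": 0,"wy": 0,"wz": 0}
    - {"x": -0.05,"y": 0.295,"z": 0,"wx": 0,"wy": 0,"wz": 0}
    - {"x": -0.04,"y": 0.325,"z": 0,"wx": 0,"wy": 0,"wz": 0}
    - {"x": -0.03,"y": 0.35,"z": 0,"wx": 0,"wy": 0,"wz": 0}
    - {"x": -0.015,"y": 0.37,"z": 0,"wx": 0,"wy": 0,"wz": 0}
    - {"x": 0,"y": 0.39,"z": 0,"wx": 0,"wy": 0,"wz": 0}
    - {"x": 0.014,"y": 0.41,"z": 0,"wx": 0,"wy": 0,"wz": 0}
    - {"x": 0.02,"y": 0.42,"z": 0,"wx": 0,"wy": 0,"wz": 0}
    - {"x": 0.02,"y": 0.42,"z": 0,"wx": 0,"wy": 0,"wz": 0}
    - {"x": 0.02,"y": 0.42,"z": 0,"wx": 0,"wy": 0,"wz": 0}

```text
t: 4.87
position: [0.5616, 0.0468, 0.2547]
tool_rot: [3.141, -0.0, 2.207]
contact_force: [-0.8, 0.6, -0.5]
opening: 0.0454
gripper_force: 0.3
```

Call:
servo_tool:
  increments:
    - {"x": 0,"y": -0.03,"z": 0,"wx": 0,"wy": 0,"wz": 0}
    - {"x": 0,"y": -0.07,"z": 0,"wx": 0,"wy": 0,"wz": 0}
    - {"x": 0,"y": -0.07,"z": 0,"wx": 0,"wy": 0,"wz": 0}
    - {"x": 0,"y": -0.07,"z": -0.1,"wx": 0,"wy": 0,"wz": 0}
    - {"x": 0,"y": -0.07,"z": -0.25,"wx": 0,"wy": 0,"wz": 0}
    - {"x": 0,"y": -0.07,"z": -0.4,"wx": 0,"wy": 0,"wz": 0}
    - {"x": 0,"y": -0.07,"z": -0.6,"wx": 0,"wy": 0,"wz": 0}
    - {"x": 0,"y": -0.07,"z": -0.6,"wx": 0,"wy": 0,"wz": 0}
    - {"x": 0,"y": -0.07,"z": -0.6,"wx": 0,"wy": 0,"wz": 0}

```text
t: 5.62
position: [0.5508, 0.038, 0.377]
tool_rot: [3.138, 0.003, 2.206]
contact_force: [0.7, 0.5, -1.0]
opening: 0.0455
gripper_force: 0.0
```

```bash
python3 - <<'E'
from cell import cams
import cv2,numpy as np
a=cams.grab_frame("wrist")[:,:,::-1];b=cams.grab_frame("scene")[:,:,::-1]
cv2.imwrite("pics/end.png",np.hstack([a[:,120:520],b[100:350,150:550].repeat(1,0) if 0 else b[:,150:550]]))
E
```

```text
(no output)
```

View pics/end.png

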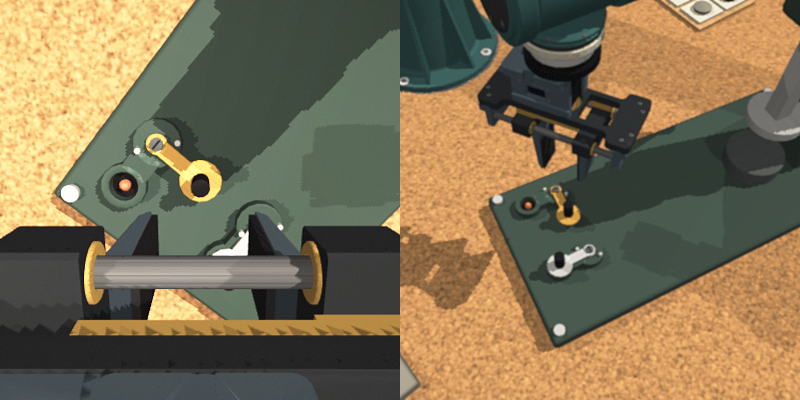

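In the left half the grease port lies open at (124,185) and the brass cover has turned about 90° to (200,182). In the right half the steel cover at (560,265) is still shut, and the gripper is clear of everything.

```bash
python3 -c "
from cell import ticket
print(ticket.job_done())"
```

```text
the job is handed in; nothing more can be done
None
```

The brass cover is swung about a quarter turn anticlockwise with the grease port open, the steel cover is still shut, and the job was handed in at about 6 s with the arm clear; no verdict came back.

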